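Fetch the candle from the twice-latched chest

TASK

The candle chest is locked by a sliding bolt, and a swinging keeper stops that bolt from sliding. Swing the keeper aside, slide the bolt back, swing the lid up until it stands open, then take the candle out and set it down gently, upright, in the middle of the saucer. Leave the chest unlatched and open, let go of everything, and do not disturb the mug or the cactus.

Things in the scene. Friction and masses are not known exactly. Their poses are not given: they have to be found in the camera images.
- chest: Wooden chest, fixed, 68.5 mm high, front (-x) towards the robot, yaw up to 0.25 rad. Origin on the table under the centre of the 150 x 150 mm compartment that the lid covers (inner 134 x 134 mm, walls 60 mm high, floor at 6 mm). Solid deck on its -y side (y = -75 to -205 mm), level with the shut lid; two 10 mm high guides flank the bolt at y = -83 mm.
- keeper (a joint): First catch: flat steel bar 61 x 16 x 6 mm, top at 76.5 mm, on a vertical pivot at chest (x, y) = (-20, -170) mm. At 0 rad (start 0 to 0.1) it points to the chest's +y, 2 mm behind the bolt's tail, and blocks the bolt. Swings only towards the chest's +x, away from the robot (clockwise from above), to 1.5 rad; clear of the bolt beyond 0.35 rad. Stays where left; 1.5 N moves it.
- keeper_pin (a point): Centre of the top of the keeper's upright round pin: 12 mm in diameter, standing 20 mm above the bar, top 96.5 mm above the table, 30 mm from the pivot.
- bolt (a joint): Second latch: flat steel bolt 18 x 55 x 6 mm along chest y at x = -20 mm, top at 76.5 mm. At 0 m its tip reaches 15 mm over the lid and holds it shut. It slides to the chest's -y (off the lid, towards the keeper's pivot), at most 0.028 m; frees the lid beyond 0.015 m; slide it nearly to its end. Friction about 2 N; stays where left.
- bolt_knob (a point): Centre of the top of the bolt's upright round knob: 12 mm in diameter, standing 20 mm above the bolt, top 96.5 mm above the table; at chest y = -95 mm when the bolt is home.
- lid (a joint): The lid, 149 x 149 x 8 mm wood, hinged along its far (+x) edge. 0 rad shut, grows as its front edge rises, upright at 1.57, stop at 2.1; leaning back past upright it leaves the hand more room over the candle. A stiff hinge holds it at whatever angle it is left; about 2 N at the bar raises it.
- lid_bar (a point): Middle of the round steel bar handle in front of the lid: 10 mm in diameter, 90 mm long along chest y, 35 mm in front of the chest's front face, 64.5 mm above the table when shut, open air below it; an arm at each end joins it to the lid.
- lid_hinge (a point): Point of the lid's hinge line in the middle of its far edge, 64.5 mm above the table; the bar is 185 mm from it.
- candle_center (a point): Centre (half-way up) of the squat wax candle, 50 mm in diameter, 50 mm high, about 0.09 kg, standing loose on the compartment's floor, hidden by the lid at first; its centre 5 to 30 mm in front (-x) of the compartment's centre and at most 15 mm to either side.
- saucer_in (a point): Centre of the upper face of the flat floor, 5 mm above the table, of the round white saucer (120 mm across the rim, rim 12 mm high, flat floor about 96 mm across, loose, 0.25 kg), on the left or the right of the chest.
- mug: White mug, 84 mm in diameter, 85 mm high, with a handle; origin under its centre. It stands on the side of the chest where the saucer is not. Leave alone.
- cactus: Two short cacti in a 70 mm square black pot, 112 mm high in all; origin under its centre. Leave alone.
Things that resemble listed ones, but are neither listed nor needed, are in the scene too. There is more than one size of the part that bears saucer_in; the job needs the smallest.

How it is judged:
On the way, in this order (a step that is already met when the one before it is completed fails the run):
1. the keeper is swung clear of the bolt (beyond 0.4 rad) (value of joint keeper above 0.4 rad), for 0.2 s.
2. the bolt is slid back clear of the lid (beyond 17 mm) (value of joint bolt above 0.017 m), for 0.2 s.
3. the lid stands open (beyond 1.2 rad) (value of joint lid above 1.2 rad), for 0.2 s.
4. the candle is lifted out of the chest between the fingers (height (world z) of candle_center above 0.09 m and contact force between the fingers and candle above 0.3 N), for 0.2 s.
At the end, for the whole second after the job is handed in: The candle stands upright (within 0.1 rad), at rest, on the saucer's floor, within 20 mm of its centre; the saucer lies flat; the keeper is still swung aside (beyond 0.4 rad), the bolt still back (beyond 17 mm) and the lid still open (beyond 1.2 rad) (horizontal distance between candle_center and saucer_in below 0.02 m and z of candle_center in the frame of saucer_in between 0.02 and 0.03 m and angle between each of candle_center, saucer_in's own z axis and vertical below 0.1 rad and linear speed of candle below 0.02 m/s and value of joint keeper above 0.4 rad and value of joint bolt above 0.017 m and value of joint lid above 1.2 rad); the robot touches nothing.
It fails at once if the candle is let go or dropped more than about 30 mm above where it stands (height (world z) of candle_center above 0.062 m and contact force between the fingers and candle below 0.01 N).
It fails at once if the mug is disturbed (moved more than 30 mm) (distance of mug from where it was at the start of the episode above 0.03 m).
It fails at once if the cactus is disturbed (moved more than 30 mm) (distance of cactus from where it was at the start of the episode above 0.03 m).
It also fails if it takes over 72 s, if anything falls off the work surface, if the arm or the gripper's body presses on something with over 40 N, if the wrist force passes 120 N, or if a joint passes its speed limit or range.

ROBOT

A 6-joint arm with a two-finger parallel gripper is mounted at the origin on the work surface. World frame = base frame: x ahead of the robot, y to its left, z up, the work surface at z = 0. Lengths are in m, angles in rad, forces in N, time in s.
With the tool pointing down it reaches from about 0.35 to 0.775 m from the base axis. Payload 5.5 kg.
Tool frame: the origin (TCP) lies between the finger pads; the fingertips stand 11 mm ahead of it and the grasp point (between the pads) lies 8 mm behind it (tips_ahead is the distance from the TCP to the fingertips, in m); z points along the fingers, y is the line along which they close (so a half turn about z gives the same grasp; the last joint's range is limited). The gripper opens to 85 mm and grips with 20 to 120 N. Pads are 22 mm wide; open, the fingers measure 114 mm over their backs; the gripper's body (76 mm by 85 mm) begins 54 mm behind the grasp point. The pads swing forward as they close: fully open they stand 13 mm farther back than shut.
Start: joints at [1.122, 0.313, 0.046, 1.304, 0, 1.431], TCP at [0.175, 0.548, 0.242] pointing down, gripper open.
Joint ranges: [-2.76, 2.76], [-0.86, 1.69], [-1.03, 1.26], [-2.2, 2.34], [-1.47, 1.5], [-3.14, 3.14]. Speed limits (rad/s): [2.57, 2.57, 3.14, 3.14, 3.14, 3.14].

INTERFACE

Orientations are given as a unit quaternion [w, x, y, z].
In Python, from workcell import * gives the robot as it stands. The module is installed in compiled form; this text tells all that it offers.
- The arm moves only by the tool jog_arm, never from a script. Its argument "moves" is a list of rows, each an object with "fingers": the closure, from 0 (fully open) to 1 (shut); "slide": the shift along the tool's x, y, z in mm, a list of three; "angular": the turn, a rotation vector about the tool's x, y, z in degrees, a list of three. A call has 1 to 10 rows; each row is the pose to reach, as a shift and turn from the pose commanded when the call began, along the tool's axes at that moment; what a row does not reach only later rows make up. A row lasts 1/12 s, in which the tool goes at most 41.7 mm and 7.16 degrees, less where a joint would pass 70% of its speed; a pose out of reach is approached as far as the arm can. A call with a gripper value outside its range is refused whole. The fingers move at their own pace and stop on an object; "squeeze" is the grip in N (left out, the last holds). Time passes only in rows, so rows that repeat a pose let the fingers close. It gives the time, the measured TCP pose, the force, the opening and the grip force at its end, in the units of the state.
- get_state(): the state, without advancing time (a new reading comes with each control period).
- read_camera(name): name is "scene" or "top"; returns a dict with "color" (420x560x3 uint8, red, green, blue), "fovy" (degrees; the focal length in pixels is half the picture's height over the tangent of half this angle, whatever the lens; pixels are square), "cx", "cy" (the principal point, pixels), "world_from_camera" (4x4, takes a point from camera to world coordinates). Camera axes: x right, y down, z forward; pixel columns grow to the right and rows downward; lengths in m; the calibration is good to about 2 mm. A picture is of the moment at which its call begins. There is no depth.
- hand_in(): hands the job in; it is judged then, once.
Trained networks look in a picture, given as the dict that the camera call returned (one of the last four; its "shot" number tells which), for a name from the list of things; names that differ only in an ending like _2 or _b are one class to them, and where a whole thing is asked for, a point or a joint stands for the part that bears it (a point fixed in the world has none). Each returns a list of dicts, best first, with "p" (0 to 1); they miss things now and then, are a little off and sometimes report something else, mostly with a low value. They report only what shows in the picture. A call takes as long as a camera call. They do not tell look-alikes from the thing itself.
- look_for(target, picture): "point" ([column, row] in pixels, amid what is visible of it).
- tip_of(target, picture): "point" ([column, row] in pixels: a listed point, or the origin of a listed thing).
The state is a dict: "clock": time; "joint_pos": joint angles; "qvel": joint speeds; "tau": joint torques, N m; "tcp_pos": TCP position; "orientation": TCP orientation; "wrist_force": force on the tool from outside, world axes, zero at the start; "ft_torque": the same for the moment, N m; "finger_gap": finger opening in m; "grip_force": force on a finger pad.
Only numpy, scipy, OpenCV 4.12 (cv2) and the standard library are available. Lean on these libraries where they do the work, as an engineer would, in place of code of your own. Each camera call takes 0.05 s, during which the arm holds its last target. There are 200 camera calls.

## Working session

There is one attempt and no reset: what is moved stays moved. The work goes in short steps, Python scripts to look and compute and a tool call to move; the robot and the scene stay as the last step left them, time stands still between calls to the robot, and variables do not carry over. Pictures are saved under pics/ and viewed, at most 13 in all, crops included, and the job is handed in when it is done.

Besides the shell and the picture viewer there is one more tool, called after "Call:" as name([rows], argument=value, ...), one row to a line, values as JSON. jog_arm: Moves the arm, as the interface text tells. Its arguments: {"type":"object","properties":{"moves":{"type":"array","items":{"type":"object","properties":{"fingers":{"type":"number"},"slide":{"type":"array","items":{"type":"number"}},"angular":{"type":"array","items":{"type":"number"}}}}},"squeeze":{"type":"number"}},"required":["moves"]}

```bash
mkdir -p pics; cat > h.py <<'E'
from workcell import *
import numpy as np, cv2
from scipy.spatial.transform import Rotation as R
def ray(p,uv):
    h=p["color"].shape[0]; f=h/2/np.tan(np.radians(p["fovy"])/2)
    T=np.array(p["world_from_camera"]); d=T[:3,:3]@np.array([(uv[0]-p["cx"])/f,(uv[1]-p["cy"])/f,1])
    return T[:3,3],d
def atz(p,uv,z):
    o,d=ray(p,uv); return o+d*(z-o[2])/d[2]
def proj(p,X):
    h=p["color"].shape[0]; f=h/2/np.tan(np.radians(p["fovy"])/2)
    T=np.array(p["world_from_camera"]); c=T[:3,:3].T@(np.array(X)-T[:3,3])
    return np.array([p["cx"]+f*c[0]/c[2],p["cy"]+f*c[1]/c[2]])
def tool(delta):  # world delta (m) -> tool mm
    q=get_state()["orientation"]; return R.from_quat([q[1],q[2],q[3],q[0]]).inv().apply(np.array(delta))*1000
E
cat > a.py <<'E'
from h import *
np.set_printoptions(precision=4,suppress=True)
Z=dict(keeper_pin=.0965,bolt_knob=.0965,lid_bar=.0645,lid_hinge=.0645,saucer_in=.005,mug=0,cactus=0,chest=0)
s=get_state(); print(s["tcp_pos"],s["orientation"],s["finger_gap"],s["wrist_force"])
ims=[]
for c in ("top","scene"):
    p=read_camera(c); ims.append(p["color"])
    print(c,np.array(p["world_from_camera"])[:3,3])
    for n,z in Z.items():
        for d in tip_of(n,p)[:4]: print(n,np.round(d["point"],1),round(d["p"],2),atz(p,d["point"],z)[:2])
    cv2.imwrite(f"pics/{c}0.png",cv2.resize(p["color"][:,:,::-1],(784,588)))
E
python3 a.py
```

```text
[0.1746 0.5473 0.2414] [-0.0003  0.1538  0.9881 -0.0009] 0.08518992221612849 [ 0.08   -0.533   0.0521]
top [0.4416 0.0831 1.4896]
keeper_pin [361.5 182.6] 0.61 [ 0.5968 -0.1009]
bolt_knob [350.8 185.8] 0.54 [ 0.5882 -0.0708]
lid_bar [324.9 224.5] 0.98 [0.4824 0.0016]
lid_hinge [309.5 157.6] 0.76 [0.6747 0.0419]
saucer_in [131.3 203. ] 0.92 [0.5566 0.5727]
saucer_in [206.5 214.2] 0.74 [0.5199 0.3486]
saucer_in [230.2 289.5] 0.55 [0.2978 0.2794]
saucer_in [308.7 160. ] 0.22 [0.6772 0.0427]
cactus [226.3 146. ] 0.8 [0.7245 0.2895]
chest [310.8 189.5] 0.84 [0.5892 0.0379]
scene [1.2917 0.7409 0.9783]
keeper_pin [213.5 194.7] 0.62 [ 0.5943 -0.1072]
bolt_knob [222.3 200.6] 0.6 [ 0.5959 -0.0668]
lid_bar [267.1 200.1] 0.79 [0.4753 0.0065]
lid_hinge [232.9 237.9] 0.73 [0.666  0.0466]
saucer_in [410.7 324.2] 0.87 [0.5455 0.5606]
saucer_in [369.6 228. ] 0.83 [0.3094 0.289 ]
saucer_in [350.9 276.7] 0.75 [0.5149 0.3574]
mug [190.8 171.5] 0.67 [ 0.4816 -0.3583]
cactus [285.2 314.8] 0.71 [0.7323 0.3003]
chest [251.1 239.2] 0.83 [0.5889 0.0429]
```

View pics/top0.png

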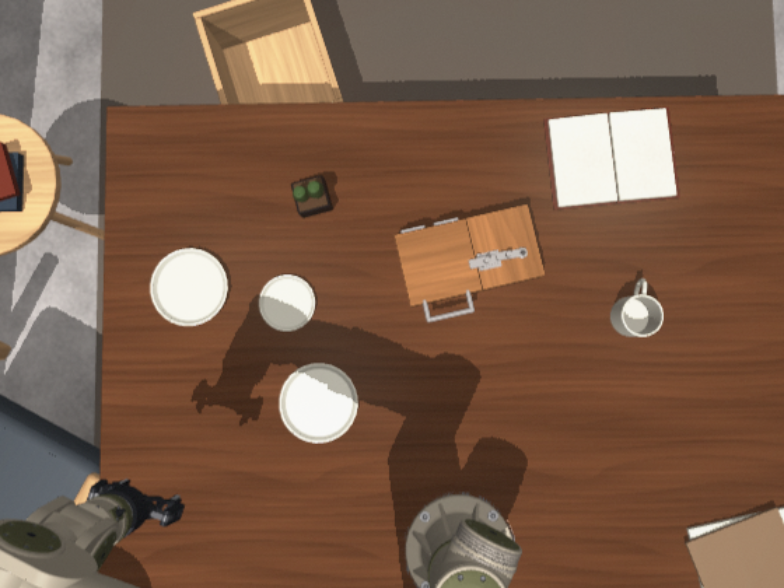

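View pics/scene0.png

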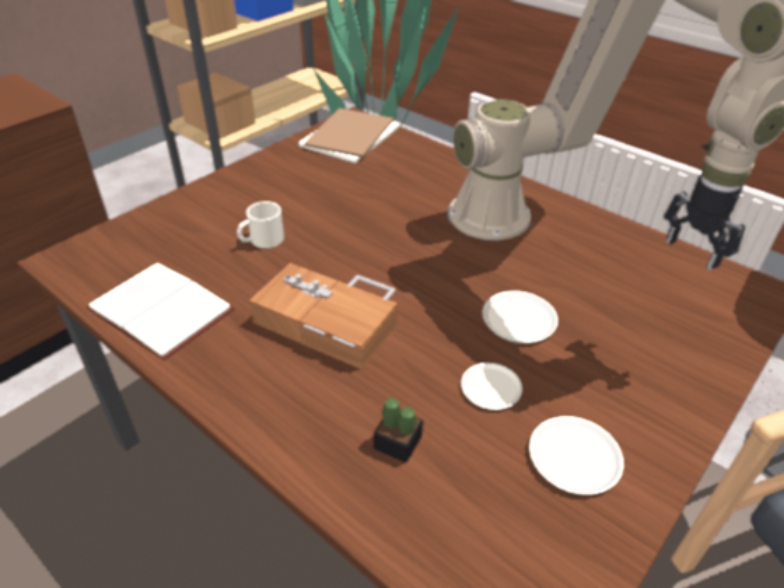

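The top picture shows the chest around (470,255), with the bolt and keeper at (500,258). The smallest saucer is at (287,302), with larger look-alikes at (190,287) and (318,402). The mug is at (637,315) and the cactus at (312,195). The scene view agrees: smallest saucer (491,387), chest (325,310).

Next I fit the chest pose from all the points.

```bash
cat > b.py <<'E'
from h import *
from scipy.optimize import least_squares
np.set_printoptions(precision=4,suppress=True)
M=dict(keeper_pin=(-.0185,-.14,.0965),bolt_knob=(-.02,-.095,.0965),lid_bar=(-.11,0,.0645),lid_hinge=(.075,0,.0645),chest=(0,0,0))
obs=[];P={}
for c in ("top","scene"):
    p=P[c]=read_camera(c)
    for n,X in M.items():
        r=tip_of(n,p)
        if r: obs.append((p,n,X,np.array(r[0]["point"])))
def W(v,X): 
    c,s=np.cos(v[2]),np.sin(v[2]); return np.array([v[0]+c*X[0]-s*X[1],v[1]+s*X[0]+c*X[1],X[2]])
f=lambda v:np.concatenate([proj(p,W(v,X))-u for p,n,X,u in obs])
r=least_squares(f,[.59,.04,.1],loss="soft_l1"); v=r.x; print(v)
for (p,n,X,u),e in zip(obs,f(v).reshape(-1,2)): print(n,e,W(v,X))
pts=[(-.075,-.205,.0685),(.075,-.205,.0685),(.075,.075,.0685),(-.075,.075,.0685)]
for c,S in (("top",5),("scene",5)):
    p=P[c]; u0=proj(p,W(v,(0,-.06,.07))); x0,y0=(u0-[75,55]).astype(int)
    im=cv2.resize(p["color"][y0:y0+110,x0:x0+150,::-1],None,fx=S,fy=S,interpolation=cv2.INTER_CUBIC)
    g=lambda X:tuple(((proj(p,W(v,X))-[x0,y0]+.5)*S).astype(int).tolist())
    for i in range(4): cv2.line(im,g(pts[i]),g(pts[(i+1)%4]),(0,255,0),1)
    cv2.line(im,g((-.075,-.075,.0685)),g((.075,-.075,.0685)),(0,255,0),1)
    cv2.line(im,g((-.11,-.045,.0645)),g((-.11,.045,.0645)),(255,0,0),1)
    for n in ("keeper_pin","bolt_knob"): cv2.circle(im,g(M[n]),4,(0,0,255),1)
    cv2.imwrite(f"pics/{c}1.png",im)
E
python3 b.py; python3 -c "
import cv2,numpy as np
a=[cv2.imread(f'pics/{c}1.png') for c in('top','scene')]
cv2.imwrite('pics/both1.png',cv2.resize(np.vstack(a),(410,600)))"
```

```text
[0.5905 0.0329 0.2181]
keeper_pin [5.3365 0.1396] [ 0.6027 -0.1078  0.0965]
bolt_knob [-1.8167 -0.3238] [ 0.5915 -0.0642  0.0965]
lid_bar [-2.2444  0.4115] [0.4831 0.0091 0.0645]
lid_hinge [-0.6351  1.5473] [0.6637 0.0491 0.0645]
chest [ 0.6657 -2.6575] [0.5905 0.0329 0.    ]
keeper_pin [-0.8605 -0.2929] [ 0.6027 -0.1078  0.0965]
bolt_knob [-3.7339 -2.0344] [ 0.5915 -0.0642  0.0965]
lid_bar [1.9534 0.33  ] [0.4831 0.0091 0.0645]
lid_hinge [2.6129 1.6942] [0.6637 0.0491 0.0645]
chest [-5.5216 -2.9727] [0.5905 0.0329 0.    ]
```

View pics/top1.png

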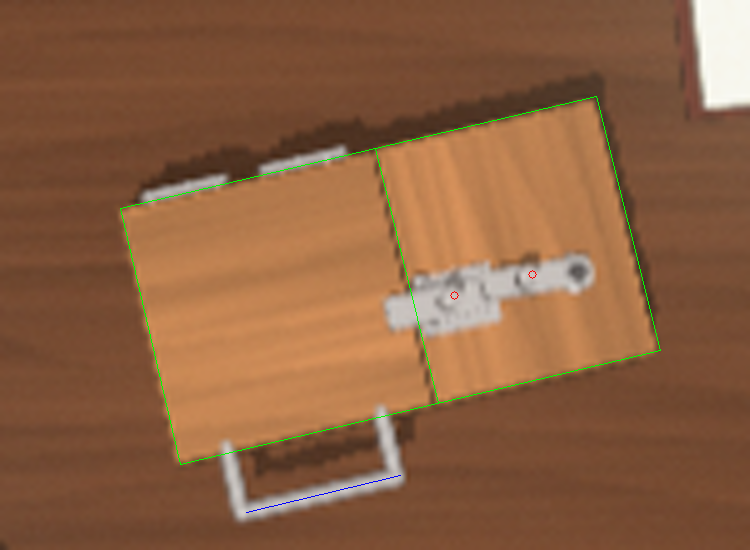

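View pics/scene1.png

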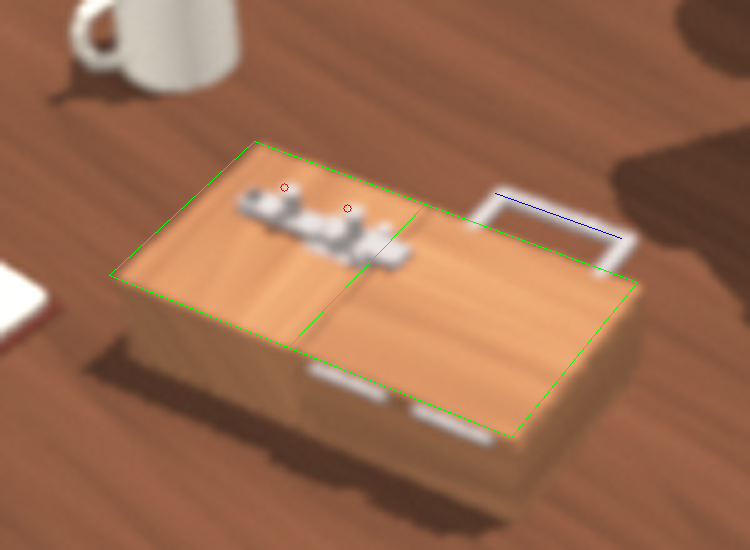

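The fit matches both pictures: deck edges and bar line lie within about 1 px. The pin is at (527,276) and the knob at (453,297) in the top crop. Chest pose is (0.590, 0.033), yaw 0.218. First I plan the push on the keeper.

```bash
cat >> h.py <<'E'
C=np.array([.590,.033,.218])
def cw(x,y,z):
    c,s=np.cos(C[2]),np.sin(C[2]); x/=1000;y/=1000; return np.array([C[0]+c*x-s*y,C[1]+s*x+c*y,z/1000])
def go(X,yaw_y=None):
    """tool-frame slide mm to world X; turn about tool for tool-y at world yaw"""
    s=get_state(); q=s["orientation"]; r=R.from_quat([q[1],q[2],q[3],q[0]])
    a=None
    if yaw_y is not None:
        y=np.array([np.cos(yaw_y),np.sin(yaw_y),0]);z=np.array([0,0,-1.]);t=R.from_matrix(np.c_[np.cross(y,z),y,z])
        a=np.round(np.degrees((r.inv()*t).as_rotvec()),1)
    print("slide",np.round(tool(np.array(X)-s["tcp_pos"]),1),"ang",a)
E
python3 - <<'E'
from h import *
go(cw(-55,-147,150),C[2]); print(cw(-55,-147,150))
E
```

```text
slide [-578.4 -519.    92.3] ang [ 0.  -0.  59.8]
[ 0.56809452 -0.12241605  0.15      ]
```

Call:
jog_arm([
  {"fingers": 1,"slide": [-29,-26,0],"angular": [0,0,6]},
  {"fingers": 1,"slide": [-58,-52,0],"angular": [0,0,12]},
  {"fingers": 1,"slide": [-87,-78,0],"angular": [0,0,18]},
  {"fingers": 1,"slide": [-116,-104,0],"angular": [0,0,24]},
  {"fingers": 1,"slide": [-145,-130,0],"angular": [0,0,30]},
  {"fingers": 1,"slide": [-174,-156,0],"angular": [0,0,36]},
  {"fingers": 1,"slide": [-203,-182,0],"angular": [0,0,42]},
  {"fingers": 1,"slide": [-232,-208,0],"angular": [0,0,48]},
  {"fingers": 1,"slide": [-261,-234,0],"angular": [0,0,54]},
  {"fingers": 1,"slide": [-290,-260,0],"angular": [0,0,59.8]},
])

```text
clock: 2.33
tcp_pos: [0.3726, 0.2103, 0.2426]
orientation: [0.0, 0.628, 0.778, 0.0]
wrist_force: [0.3, 0.8, -0.5]
finger_gap: -0.0
grip_force: 0.0
```

```bash
python3 - <<'E'
from h import *
go(cw(-55,-147,150),C[2]);print(get_state()["tcp_pos"],get_state()["finger_gap"])
E
```

```text
slide [-366.6  120.5   92.7] ang [ 0.1 -0.  -0.3]
[0.37261222 0.21031831 0.24264287] -7.720992490386656e-06
```

Call:
jog_arm([
  {"slide": [-36,12,0]},
  {"slide": [-73,24,0]},
  {"slide": [-110,36,0]},
  {"slide": [-147,48,0]},
  {"slide": [-184,60,5]},
  {"slide": [-221,72,15]},
  {"slide": [-258,84,30]},
  {"slide": [-295,96,50]},
  {"slide": [-332,109,75]},
  {"slide": [-366,120,93]},
])

```text
schema error: expected keys fingers, slide, angular
```

Call:
jog_arm([
  {"slide": [0,0,0]},
  {"slide": [0,0,0]},
])

```text
schema error: expected keys fingers, slide, angular
```

```bash
python3 - <<'E'
from h import *
print(get_state()["tcp_pos"],get_state()["wrist_force"])
go(cw(-55,-147,94),C[2]);go(cw(-16,-147,94),C[2])
E
```

```text
[0.37261222 0.21031831 0.24264287] [ 0.27185457  0.75398103 -0.50049313]
slide [-366.6  120.4  148.7] ang [ 0.1 -0.  -0.3]
slide [-366.4  159.4  148.7] ang [ 0.1 -0.  -0.3]
```

Call:
jog_arm([
  {"fingers": 1,"slide": [-36,12,0],"angular": [0,0,0]},
  {"fingers": 1,"slide": [-73,24,0],"angular": [0,0,0]},
  {"fingers": 1,"slide": [-110,36,0],"angular": [0,0,0]},
  {"fingers": 1,"slide": [-147,48,0],"angular": [0,0,0]},
  {"fingers": 1,"slide": [-184,60,5],"angular": [0,0,0]},
  {"fingers": 1,"slide": [-221,72,15],"angular": [0,0,0]},
  {"fingers": 1,"slide": [-258,84,30],"angular": [0,0,0]},
  {"fingers": 1,"slide": [-295,96,50],"angular": [0,0,0]},
  {"fingers": 1,"slide": [-332,109,75],"angular": [0,0,0]},
  {"fingers": 1,"slide": [-366,120,93],"angular": [0,0,0]},
])

```text
clock: 3.17
tcp_pos: [0.5667, -0.1171, 0.1507]
orientation: [0.0, 0.626, 0.78, 0.0]
wrist_force: [0.6, 0.7, 0.3]
finger_gap: 0.0003
grip_force: 0.0
```

Call:
jog_arm([
  {"fingers": 1,"slide": [0,0,0],"angular": [0,0,0]},
  {"fingers": 1,"slide": [0,0,0],"angular": [0,0,0]},
])

```text
clock: 3.33
tcp_pos: [0.5656, -0.1168, 0.1495]
orientation: [-0.002, 0.627, 0.779, -0.001]
wrist_force: [0.1, 0.2, 0.0]
finger_gap: -0.0001
grip_force: 0.0
```

```bash
python3 - <<'E'
from h import *
print(get_state()["tcp_pos"],get_state()["wrist_force"])
go(cw(-55,-147,94),C[2]);go(cw(-16,-147,94),C[2])
E
```

```text
[ 0.5655687  -0.11678223  0.14952944] [0.06918321 0.20184292 0.04933648]
slide [-6.2  1.4 55.5] ang [-0.2 -0.1 -0.2]
slide [-6.1 40.4 55.4] ang [-0.2 -0.1 -0.2]
```

Call:
jog_arm([
  {"fingers": 1,"slide": [-6,0,30],"angular": [0,0,0]},
  {"fingers": 1,"slide": [-6,0,55],"angular": [0,0,0]},
  {"fingers": 1,"slide": [-6,4,55],"angular": [0,0,0]},
  {"fingers": 1,"slide": [-6,10,55],"angular": [0,0,0]},
  {"fingers": 1,"slide": [-6,16,55],"angular": [0,0,0]},
  {"fingers": 1,"slide": [-6,22,55],"angular": [0,0,0]},
  {"fingers": 1,"slide": [-6,28,55],"angular": [0,0,0]},
  {"fingers": 1,"slide": [-6,34,55],"angular": [0,0,0]},
  {"fingers": 1,"slide": [-6,40,55],"angular": [0,0,0]},
  {"fingers": 1,"slide": [-6,42,55],"angular": [0,0,0]},
])

```text
clock: 4.17
tcp_pos: [0.6083, -0.1149, 0.0981]
orientation: [0.001, 0.627, 0.779, -0.003]
wrist_force: [-9.5, -11.5, 6.9]
finger_gap: -0.0
grip_force: 6.6
```

Call:
jog_arm([
  {"fingers": 1,"slide": [0,0,0],"angular": [0,0,0]},
  {"fingers": 1,"slide": [0,0,0],"angular": [0,0,0]},
  {"fingers": 1,"slide": [0,0,0],"angular": [0,0,0]},
])

```text
clock: 4.42
tcp_pos: [0.6083, -0.1144, 0.098]
orientation: [0.001, 0.627, 0.779, -0.002]
wrist_force: [-6.7, -7.3, 3.6]
finger_gap: -0.0001
grip_force: 4.3
```

```bash
python3 - <<'E'
from h import *
print(get_state()["tcp_pos"],get_state()["wrist_force"])
p=read_camera("scene")
u=proj(p,cw(-20,-120,80)).astype(int)
cv2.imwrite("pics/s2.png",cv2.resize(p["color"][u[1]-50:u[1]+50,u[0]-60:u[0]+60,::-1],None,fx=5,fy=5,interpolation=cv2.INTER_CUBIC))
go(cw(-20,-66,130),C[2])
E
```

```text
[ 0.6082786  -0.11438532  0.09804679] [-6.65609557 -7.29562207  3.61084437]
slide [ 81.7  -6.1 -32.3] ang [-0.1  0.3 -0.1]
```

View pics/s2.png

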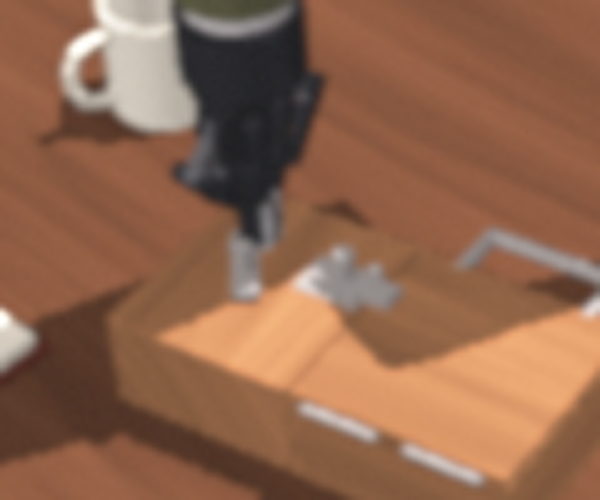

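The picture shows the closed fingers at (245,270) on the deck. The bolt and knob are at (345,280), and the keeper is hidden behind the fingers. I lift off and check the pin.

Call:
jog_arm([
  {"fingers": 1,"slide": [0,-4,0],"angular": [0,0,0]},
  {"fingers": 1,"slide": [0,-10,-20],"angular": [0,0,0]},
  {"fingers": 1,"slide": [30,-10,-40],"angular": [0,0,0]},
  {"fingers": 1,"slide": [60,-10,-60],"angular": [0,0,0]},
  {"fingers": 1,"slide": [81,-6,-60],"angular": [0,0,0]},
  {"fingers": 1,"slide": [81,-6,-60],"angular": [0,0,0]},
  {"fingers": 1,"slide": [81,-6,-60],"angular": [0,0,0]},
])

```text
clock: 5.05
tcp_pos: [0.5861, -0.033, 0.158]
orientation: [0.001, 0.625, 0.781, 0.001]
wrist_force: [-0.9, 0.1, -1.1]
finger_gap: -0.0001
grip_force: 0.0
```

```bash
python3 - <<'E'
from h import *
print(get_state()["tcp_pos"],get_state()["wrist_force"])
for c in("scene","top"):
    p=read_camera(c)
    for n in("keeper_pin","bolt_knob"):
        for d in tip_of(n,p)[:2]:
            w=atz(p,d["point"],.0965)-[*C[:2],0]; k=R.from_euler("z",-C[2]).apply(w); print(c,n,d["p"],k*1000)
    if c=="scene":
        u=proj(p,cw(-20,-120,80)).astype(int)
        cv2.imwrite("pics/s3.png",cv2.resize(p["color"][u[1]-50:u[1]+50,u[0]-60:u[0]+60,::-1],None,fx=5,fy=5,interpolation=cv2.INTER_CUBIC))
go(cw(-20,-66,94),C[2]);go(cw(-20,-104,94),C[2])
E
```

```text
[ 0.5861462  -0.0329742   0.15798395] [-0.93094237  0.13823617 -1.10197601]
scene keeper_pin 0.43 [   4.72024726 -144.67485629   96.5       ]
scene keeper_pin 0.39 [-103.95953205 -280.75836212   96.5       ]
scene bolt_knob 0.44 [-18.1891742  -93.46969287  96.5       ]
top bolt_knob 0.51 [77.66763062  8.20997073 96.5       ]
slide [-0.6 -0.4 62.2] ang [-0.  -0.  -0.1]
slide [-38.6  -0.4  62.2] ang [-0.  -0.  -0.1]
```

View pics/s3.png

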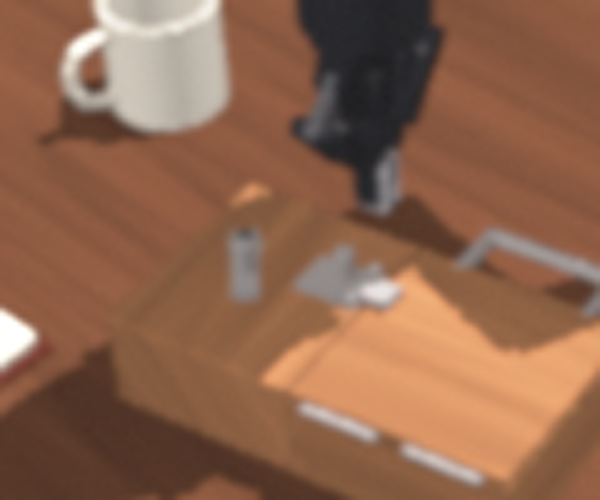

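The keeper now points across the deck, from its pivot at (245,235) to its tip at (245,295), so it is swung well aside. The knob stands at (345,260). Next I push the bolt.

Call:
jog_arm([
  {"fingers": 1,"slide": [0,0,35],"angular": [0,0,0]},
  {"fingers": 1,"slide": [0,0,62],"angular": [0,0,0]},
  {"fingers": 1,"slide": [-6,0,62],"angular": [0,0,0]},
  {"fingers": 1,"slide": [-12,0,62],"angular": [0,0,0]},
  {"fingers": 1,"slide": [-18,0,62],"angular": [0,0,0]},
  {"fingers": 1,"slide": [-24,0,62],"angular": [0,0,0]},
  {"fingers": 1,"slide": [-30,0,62],"angular": [0,0,0]},
  {"fingers": 1,"slide": [-35,0,62],"angular": [0,0,0]},
  {"fingers": 1,"slide": [-38,0,62],"angular": [0,0,0]},
  {"fingers": 1,"slide": [-38,0,62],"angular": [0,0,0]},
])

```text
clock: 6.18
tcp_pos: [0.5941, -0.0723, 0.0957]
orientation: [0.001, 0.626, 0.78, 0.0]
wrist_force: [-0.8, -0.4, 0.7]
finger_gap: -0.0002
grip_force: 0.0
```

Call:
jog_arm([
  {"fingers": 1,"slide": [0,0,0],"angular": [0,0,0]},
  {"fingers": 1,"slide": [0,0,0],"angular": [0,0,0]},
  {"fingers": 1,"slide": [0,0,0],"angular": [0,0,0]},
])

```text
clock: 6.43
tcp_pos: [0.5936, -0.0715, 0.095]
orientation: [0.0, 0.626, 0.78, 0.0]
wrist_force: [-0.8, -0.3, 0.2]
finger_gap: 0.0
grip_force: 0.0
```

```bash
python3 - <<'E'
from h import *
s=get_state();print(s["tcp_pos"],s["wrist_force"],R.from_euler("z",-C[2]).apply(s["tcp_pos"]-np.array([*C[:2],0])))
go(cw(-112,0,130),C[2])
E
```

```text
[ 0.59356372 -0.07152747  0.09497478] [-0.78053109 -0.26653163  0.24929728] [-0.01912756 -0.10282426  0.09497478]
slide [102.8 -92.8 -35.2] ang [0. 0. 0.]
```

Call:
jog_arm([
  {"fingers": 1,"slide": [-1,0,0],"angular": [0,0,0]},
  {"fingers": 1,"slide": [-2,0,0],"angular": [0,0,0]},
  {"fingers": 1,"slide": [-2.5,0,0],"angular": [0,0,0]},
  {"fingers": 1,"slide": [-2.5,0,0],"angular": [0,0,0]},
])

```text
clock: 6.77
tcp_pos: [0.5936, -0.0728, 0.0948]
orientation: [-0.001, 0.626, 0.78, 0.001]
wrist_force: [-0.0, 5.3, 2.3]
finger_gap: -0.0002
grip_force: 2.4
```

Call:
jog_arm([
  {"fingers": 1,"slide": [8,0,-5],"angular": [0,0,0]},
  {"fingers": 1,"slide": [8,0,-40],"angular": [0,0,0]},
  {"fingers": 1,"slide": [40,-30,-60],"angular": [0,0,0]},
  {"fingers": 0.69,"slide": [70,-60,-60],"angular": [0,0,0]},
  {"fingers": 0.69,"slide": [95,-85,-60],"angular": [0,0,0]},
  {"fingers": 0.69,"slide": [105,-93,-60],"angular": [0,0,0]},
  {"fingers": 0.69,"slide": [105,-93,-60],"angular": [0,0,0]},
  {"fingers": 0.69,"slide": [105,-93,-60],"angular": [0,0,0]},
])

```text
clock: 7.43
tcp_pos: [0.4805, 0.0088, 0.1555]
orientation: [0.001, 0.625, 0.78, 0.0]
wrist_force: [-0.0, -0.0, -0.2]
finger_gap: 0.0265
grip_force: 0.0
```

```bash
python3 - <<'E'
from h import *
s=get_state();print(s["tcp_pos"],s["wrist_force"],s["finger_gap"],R.from_euler("z",-C[2]).apply(s["tcp_pos"]-np.array([*C[:2],0])))
for c in("scene","top"):
    p=read_camera(c)
    for n in("keeper_pin","bolt_knob","lid_bar"):
        for d in tip_of(n,p)[:1]:
            w=atz(p,d["point"],.0645 if n=="lid_bar" else .0965)-[*C[:2],0]; k=R.from_euler("z",-C[2]).apply(w); print(c,n,d["p"],k*1000)
    if c=="scene":
        u=proj(p,cw(-50,-60,80)).astype(int)
        cv2.imwrite("pics/s4.png",cv2.resize(p["color"][u[1]-60:u[1]+60,u[0]-75:u[0]+75,::-1],None,fx=5,fy=5,interpolation=cv2.INTER_CUBIC))
go(cw(-111,0,100),C[2]);go(cw(-111,0,57),C[2])
E
```

```text
[0.48046488 0.00876094 0.15547165] [-0.02399385 -0.03251985 -0.15872208] 0.026484022291629737 [-1.12185001e-01  2.46042776e-05  1.55471653e-01]
scene keeper_pin 0.55 [  -5.38661453 -155.87032399   96.5       ]
scene lid_bar 0.88 [-109.83478945    5.88581438   64.5       ]
top keeper_pin 0.52 [  -1.52445254 -141.63157873   96.5       ]
top bolt_knob 0.53 [ -19.14372696 -123.48164955   96.5       ]
top lid_bar 0.84 [-104.46370142    3.95156659   64.5       ]
slide [ 0.7  1.1 54.4] ang [-0. -0. -0.]
slide [ 0.7  1.1 97.4] ang [-0. -0. -0.]
```

View pics/s4.png

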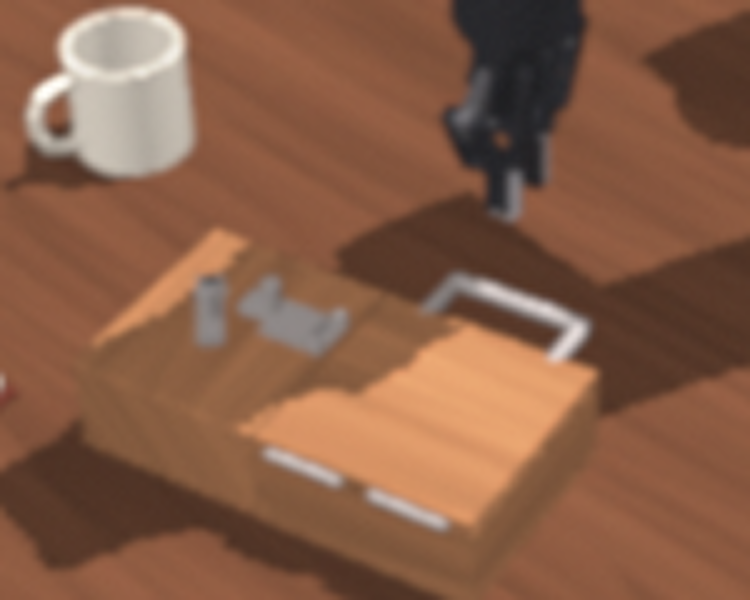

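The bolt has slid back: its knob is at (262,295), it is off the lid, and the knob measures chest y = -123 mm. The keeper is still aside at (208,310). The gripper is above the bar, so I go down and grip it.

Call:
jog_arm([
  {"fingers": 0.69,"slide": [0.7,1,35],"angular": [0,0,0]},
  {"fingers": 0.69,"slide": [0.7,1,60],"angular": [0,0,0]},
  {"fingers": 0.69,"slide": [0.7,1,80],"angular": [0,0,0]},
  {"fingers": 0.69,"slide": [0.7,1,92],"angular": [0,0,0]},
  {"fingers": 0.69,"slide": [0.7,1,97],"angular": [0,0,0]},
  {"fingers": 0.69,"slide": [0.7,1,97],"angular": [0,0,0]},
  {"fingers": 1,"slide": [0.7,1,97],"angular": [0,0,0]},
  {"fingers": 1,"slide": [0.7,1,97],"angular": [0,0,0]},
  {"fingers": 1,"slide": [0.7,1,97],"angular": [0,0,0]},
  {"fingers": 1,"slide": [0.7,1,97],"angular": [0,0,0]},
], squeeze=20)

```text
clock: 8.67
tcp_pos: [0.4823, 0.0093, 0.0587]
orientation: [0.001, 0.626, 0.78, 0.001]
wrist_force: [1.5, 1.2, -0.3]
finger_gap: 0.0091
grip_force: 21.6
```

```bash
python3 - <<'E'
from h import *
s=get_state();k=R.from_euler("z",-C[2]).apply(s["tcp_pos"]-np.array([*C[:2],0]));print(k,s["wrist_force"],s["finger_gap"],s["grip_force"])
rx=.075-k[0]; print(rx)
for t in np.linspace(.14,1.82,13):
    print(round(t,2),np.round([rx*1000*(1-np.cos(t)),rx*1000*np.sin(t)]))
E
```

```text
[-0.11023565  0.00018224  0.05869597] [ 1.4758934   1.18733723 -0.31135377] 0.009055783693471027 21.5991872549057
0.18523565281817683
0.14 [ 2. 26.]
0.28 [ 7. 51.]
0.42 [16. 76.]
0.56 [28. 98.]
0.7 [ 44. 119.]
0.84 [ 62. 138.]
0.98 [ 82. 154.]
1.12 [105. 167.]
1.26 [129. 176.]
1.4 [154. 183.]
1.54 [180. 185.]
1.68 [205. 184.]
1.82 [231. 180.]
```

Call:
jog_arm([
  {"fingers": 1,"slide": [0,1,-18.5],"angular": [0,0,0]},
  {"fingers": 1,"slide": [0,3.7,-36.8],"angular": [0,0,0]},
  {"fingers": 1,"slide": [0,8.3,-54.7],"angular": [0,0,0]},
  {"fingers": 1,"slide": [0,14.6,-72],"angular": [0,0,0]},
  {"fingers": 1,"slide": [0,22.6,-88.7],"angular": [0,0,0]},
  {"fingers": 1,"slide": [0,32.3,-104.5],"angular": [0,0,0]},
  {"fingers": 1,"slide": [0,43.5,-119.2],"angular": [0,0,0]},
  {"fingers": 1,"slide": [0,56.1,-132.7],"angular": [0,0,0]},
  {"fingers": 1,"slide": [0,70,-145],"angular": [0,0,0]},
  {"fingers": 1,"slide": [0,85,-155.7],"angular": [0,0,0]},
])

```text
clock: 9.5
tcp_pos: [0.5668, 0.0277, 0.2125]
orientation: [0.001, 0.626, 0.78, 0.001]
wrist_force: [10.6, -2.5, -19.7]
finger_gap: 0.0088
grip_force: 19.8
```

```bash
python3 - <<'E'
from h import *
s=get_state();k=R.from_euler("z",-C[2]).apply(s["tcp_pos"]-np.array([*C[:2],0]));print(k,s["wrist_force"],s["finger_gap"],s["grip_force"])
for t in np.arange(1.1,1.95,.1): print(round(t,2),np.round([185*(1-np.cos(t))-85,185*np.sin(t)-155.7]))
E
```

```text
[-2.37642530e-02 -1.60686606e-04  2.12519056e-01] [ 10.6074553   -2.49184363 -19.74086518] 0.008814837447080415 19.757487773895264
1.1 [16.  9.]
1.2 [33. 17.]
1.3 [51. 23.]
1.4 [69. 27.]
1.5 [87. 29.]
1.6 [105.  29.]
1.7 [124.  28.]
1.8 [142.  24.]
1.9 [160.  19.]
```

Call:
jog_arm([
  {"fingers": 1,"slide": [0,17,-7],"angular": [0,0,0]},
  {"fingers": 1,"slide": [0,34,-14],"angular": [0,0,0]},
  {"fingers": 1,"slide": [0,52,-20],"angular": [0,0,0]},
  {"fingers": 1,"slide": [0,69,-24],"angular": [0,0,0]},
  {"fingers": 1,"slide": [0,87,-26],"angular": [0,0,0]},
  {"fingers": 1,"slide": [0,105,-26],"angular": [0,0,0]},
  {"fingers": 1,"slide": [0,123,-25],"angular": [0,0,0]},
  {"fingers": 1,"slide": [0,141,-21],"angular": [0,0,0]},
  {"fingers": 1,"slide": [0,150,-19],"angular": [0,0,0]},
  {"fingers": 1,"slide": [0,150,-19],"angular": [0,0,0]},
])

```text
clock: 10.33
tcp_pos: [0.713, 0.0595, 0.2331]
orientation: [0.002, 0.626, 0.78, 0.001]
wrist_force: [2.7, -2.4, 2.3]
finger_gap: 0.0089
grip_force: 21.8
```

```bash
python3 - <<'E'
from h import *
s=get_state();k=R.from_euler("z",-C[2]).apply(s["tcp_pos"]-np.array([*C[:2],0]));print(k,s["wrist_force"],s["finger_gap"],s["grip_force"],np.round(s["joint_pos"],2))
E
```

```text
[ 0.12585809 -0.00072293  0.23308952] [ 2.67701053 -2.4420434   2.26875561] 0.008890725428829068 21.753448247909546 [-0.03  0.61  0.48  1.44 -0.    1.32]
```

Call:
jog_arm([
  {"fingers": 0.65,"slide": [0,0,0],"angular": [0,0,0]},
  {"fingers": 0.65,"slide": [0,0,0],"angular": [0,0,0]},
  {"fingers": 0.65,"slide": [0,0,0],"angular": [0,0,0]},
  {"fingers": 0.65,"slide": [0,0,-20],"angular": [0,0,0]},
  {"fingers": 0.65,"slide": [0,0,-50],"angular": [0,0,0]},
  {"fingers": 0.3,"slide": [20,-30,-60],"angular": [0,0,0]},
  {"fingers": 0.3,"slide": [50,-60,-60],"angular": [0,0,-7]},
  {"fingers": 0.3,"slide": [80,-90,-60],"angular": [0,0,-14]},
  {"fingers": 0.3,"slide": [110,-115,-60],"angular": [0,0,-21]},
  {"fingers": 0.3,"slide": [140,-125,-60],"angular": [0,0,-28]},
])

```text
clock: 11.17
tcp_pos: [0.5535, 0.1703, 0.2932]
orientation: [-0.001, 0.416, 0.909, -0.0]
wrist_force: [0.2, 0.9, 0.3]
finger_gap: 0.0593
grip_force: 0.0
```

```bash
cat > c.py <<'E'
from h import *
s=get_state();k=R.from_euler("z",-C[2]).apply(s["tcp_pos"]-np.array([*C[:2],0]));print(k,s["wrist_force"])
loc=lambda w:R.from_euler("z",-C[2]).apply(w-np.array([*C[:2],0]))*1000
a=[];rs=[]
for c in("top","scene"):
    p=read_camera(c)
    for f in(tip_of,look_for):
        for d in f("candle_center",p)[:2]: print(c,f.__name__,d["p"],np.round(d["point"],1),loc(atz(p,d["point"],.031)))
    for n,z in(("lid_bar",.24),("saucer_in",.005),("bolt_knob",.0965),("keeper_pin",.0965)):
        for d in tip_of(n,p)[:3]: w=atz(p,d["point"],z);print(n,round(d["p"],2),w,loc(w))
    u=proj(p,cw(0,0,60)).astype(int)
    a.append(cv2.resize(p["color"][u[1]-40:u[1]+40,u[0]-40:u[0]+40,::-1],None,fx=5,fy=5,interpolation=cv2.INTER_CUBIC))
cv2.imwrite("pics/c5.png",np.hstack(a))
go(cw(-15,0,120),C[2]+np.pi/2)
E
python3 c.py
```

```text
[-0.00589558  0.14194323  0.29320395] [0.22637686 0.90854144 0.28438199]
top call 0.64 [315.5 195.4] [-22.53159762  -2.77953323  31.        ]
top call 0.68 [315.5 193.9] [-18.26074045  -3.80745084  31.        ]
lid_bar 0.92 [0.71269768 0.05822512 0.24      ] [125.24928692  -1.90864313 240.        ]
saucer_in 0.94 [0.31132195 0.28839681 0.005     ] [-216.8457336   309.62382955    5.        ]
saucer_in 0.83 [0.55921071 0.56769374 0.005     ] [ 85.58159716 528.69761384   5.        ]
saucer_in 0.69 [0.57303512 0.02968948 0.005     ] [-17.27934457   0.43695564   5.        ]
keeper_pin 0.6 [ 0.62697703 -0.10831932  0.0965    ] [   5.53768445 -145.97186102   96.5       ]
scene call 0.51 [253.8 228.5] [-15.83626772  10.12077156  31.        ]
scene call 0.7 [256.6 228.8] [-18.84242715  18.18274057  31.        ]
lid_bar 0.9 [0.71396834 0.06166094 0.24      ] [127.23296357   1.17104556 240.        ]
saucer_in 0.89 [0.54426898 0.56193091 0.005     ] [ 69.74714299 526.3027358    5.        ]
saucer_in 0.73 [0.51646635 0.35840407 0.005     ] [ -1.415707   333.60605487   5.        ]
saucer_in 0.63 [0.3138438  0.29696378 0.005     ] [-212.53072862  317.44262166    5.        ]
bolt_knob 0.6 [ 0.59979732 -0.07885606  0.0965    ] [ -14.62650201 -111.32758282   96.5       ]
slide [-117.3  -77.7  172.1] ang [ -0.  -0. -62.]
```

View pics/c5.png

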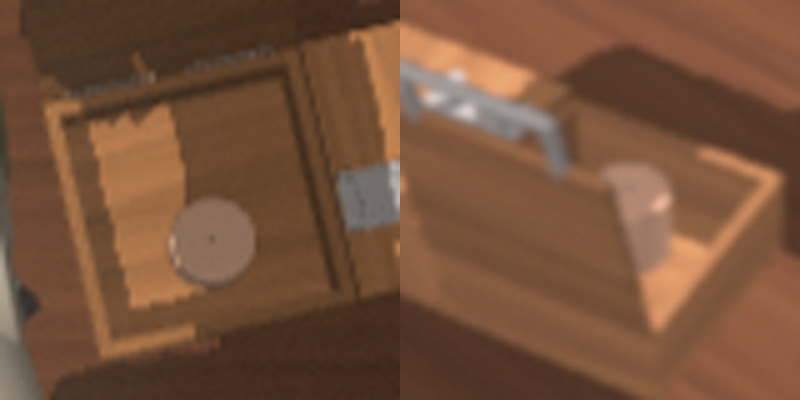

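The left half shows the open compartment from above, with the candle's round top centred at crop pixel (212,241) and its wick there. On the right the lid leans back past upright.

```bash
python3 - <<'E'
from h import *
p=read_camera("top"); u=proj(p,cw(0,0,60)).astype(int)
w=atz(p,u-40+np.array([212,241])/5-.5,.056);k=R.from_euler("z",-C[2]).apply(w-np.array([*C[:2],0]))*1000;print(w,k)
go(cw(k[0],k[1],120),C[2]+np.pi/2)
E
```

```text
[0.56846663 0.02808387 0.056     ] [-22.08696712  -0.14259105  56.        ]
slide [-114.2  -84.1  172.2] ang [ -0.  -0. -62.]
```

Call:
jog_arm([
  {"fingers": 0.15,"slide": [-13,-9,0],"angular": [0,0,-7]},
  {"fingers": 0.15,"slide": [-26,-19,0],"angular": [0,0,-14]},
  {"fingers": 0.15,"slide": [-39,-28,0],"angular": [0,0,-21]},
  {"fingers": 0.15,"slide": [-52,-38,10],"angular": [0,0,-28]},
  {"fingers": 0.15,"slide": [-65,-47,30],"angular": [0,0,-35]},
  {"fingers": 0.15,"slide": [-78,-57,60],"angular": [0,0,-42]},
  {"fingers": 0.15,"slide": [-91,-66,90],"angular": [0,0,-49]},
  {"fingers": 0.15,"slide": [-104,-76,120],"angular": [0,0,-56]},
  {"fingers": 0.15,"slide": [-114,-84,145],"angular": [0,0,-62]},
  {"fingers": 0.15,"slide": [-114,-84,165],"angular": [0,0,-62]},
])

```text
clock: 12.75
tcp_pos: [0.5675, 0.0264, 0.1251]
orientation: [-0.001, -0.11, 0.994, -0.0]
wrist_force: [0.4, 0.6, -0.1]
finger_gap: 0.0726
grip_force: 0.0
```

Call:
jog_arm([
  {"fingers": 0.15,"slide": [0,0,0],"angular": [0,0,0]},
  {"fingers": 0.15,"slide": [0,0,0],"angular": [0,0,0]},
])

```text
clock: 12.92
tcp_pos: [0.5674, 0.0286, 0.1267]
orientation: [-0.001, -0.108, 0.994, 0.0]
wrist_force: [0.1, -0.3, 1.3]
finger_gap: 0.0728
grip_force: 0.0
```

```bash
python3 - <<'E'
from h import *
s=get_state();print(s["tcp_pos"],s["wrist_force"],s["finger_gap"]); go(cw(-22,-1,24),C[2]+np.pi/2)
E
```

```text
[0.56743804 0.0286043  0.12667173] [ 0.12859461 -0.28114942  1.33995921] 0.07279202526462175
slide [ -1.2  -1.7 102.7] ang [ 0.1 -0.1 -0. ]
```

Call:
jog_arm([
  {"fingers": 0.15,"slide": [-1,-1,30],"angular": [0,0,0]},
  {"fingers": 0.15,"slide": [-1,-1,55],"angular": [0,0,0]},
  {"fingers": 0.15,"slide": [-1,-1,75],"angular": [0,0,0]},
  {"fingers": 0.15,"slide": [-1,-1,90],"angular": [0,0,0]},
  {"fingers": 0.15,"slide": [-1,-1,100],"angular": [0,0,0]},
  {"fingers": 0.15,"slide": [-1,-1,100],"angular": [0,0,0]},
], squeeze=25)

```text
clock: 13.42
tcp_pos: [0.5694, 0.0284, 0.027]
orientation: [-0.0, -0.109, 0.994, 0.0]
wrist_force: [-0.5, 0.2, -0.5]
finger_gap: 0.0728
grip_force: 0.0
```

Call:
jog_arm([
  {"fingers": 0.4,"slide": [0,0,0],"angular": [0,0,0]},
  {"fingers": 0.5,"slide": [0,0,0],"angular": [0,0,0]},
  {"fingers": 0.6,"slide": [0,0,0],"angular": [0,0,0]},
  {"fingers": 1,"slide": [0,0,0],"angular": [0,0,0]},
  {"fingers": 1,"slide": [0,0,0],"angular": [0,0,0]},
  {"fingers": 1,"slide": [0,0,0],"angular": [0,0,0]},
])

```text
clock: 13.92
tcp_pos: [0.5711, 0.028, 0.0293]
orientation: [0.002, -0.109, 0.994, -0.0]
wrist_force: [0.8, -0.8, 6.3]
finger_gap: 0.0497
grip_force: 26.4
```

Call:
jog_arm([
  {"fingers": 1,"slide": [0,0,-5],"angular": [0,0,0]},
  {"fingers": 1,"slide": [0,0,-18],"angular": [0,0,0]},
  {"fingers": 1,"slide": [0,0,-35],"angular": [0,0,0]},
  {"fingers": 1,"slide": [0,0,-55],"angular": [0,0,0]},
  {"fingers": 1,"slide": [0,0,-75],"angular": [0,0,0]},
  {"fingers": 1,"slide": [0,0,-95],"angular": [0,0,0]},
  {"fingers": 1,"slide": [0,0,-110],"angular": [0,0,0]},
  {"fingers": 1,"slide": [0,0,-118],"angular": [0,0,0]},
  {"fingers": 1,"slide": [0,0,-120],"angular": [0,0,0]},
  {"fingers": 1,"slide": [0,0,-120],"angular": [0,0,0]},
])

```text
clock: 14.75
tcp_pos: [0.5696, 0.0279, 0.1478]
orientation: [0.0, -0.109, 0.994, -0.0]
wrist_force: [-0.8, 0.2, -1.2]
finger_gap: 0.0495
grip_force: 26.1
```

```bash
python3 - <<'E'
from h import *
s=get_state();print(s["tcp_pos"],s["wrist_force"],s["finger_gap"],s["grip_force"],np.round(s["joint_pos"],2))
p=read_camera("scene")
for d in tip_of("candle_center",p)[:1]+look_for("candle_center",p)[:1]: print(d,atz(p,d["point"],.153))
# saucer: white-disc outlines in both cameras near the estimate
sau=[]
for c in("scene","top"):
    p=read_camera(c); u=proj(p,[.518,.353,.005])
    x0,y0=(u-40).astype(int); cr=p["color"][y0:y0+80,x0:x0+80]
    hsv=cv2.cvtColor(cr,cv2.COLOR_RGB2HSV); m=((hsv[...,1]<70)&(hsv[...,2]>80)).astype(np.uint8)
    n,l,st,ce=cv2.connectedComponentsWithStats(m); i=l[40,40]
    cn=max(cv2.findContours((l==i).astype(np.uint8),0,cv2.CHAIN_APPROX_NONE)[0],key=len)
    e=cv2.fitEllipse(cv2.convexHull(cn)); w=atz(p,np.array(e[0])+[x0,y0],.011); print(c,i,e,w)
    cv2.imwrite(f"pics/sa_{c}.png",cv2.resize(cr[:,:,::-1],(400,400)))
    print([ (np.round(d["p"],2),atz(p,d["point"],.005)) for d in tip_of("saucer_in",p)])
a=[cv2.imread(f"pics/sa_{c}.png") for c in("scene","top")]; cv2.imwrite("pics/sa.png",np.hstack(a))
go([.518,.353,.15])
E
```

```text
[0.56964492 0.02786963 0.14776243] [-0.82719157  0.20563594 -1.17313055] 0.04949181765357923 26.133144199848175 [-0.09  0.35 -0.14  1.08  0.   -0.31]
{'point': [251.7, 200.1], 'p': 0.78} [0.58351958 0.04518243 0.153     ]
{'point': [249.6, 199.6], 'p': 0.58} [0.58588167 0.03923232 0.153     ]
scene 2 ((42.65285110473633, 39.568790435791016), (33.990562438964844, 44.59397888183594), 102.64517974853516) [0.51674357 0.35689789 0.011     ]
[(np.float64(0.87), array([0.54303656, 0.57284132, 0.005     ])), (np.float64(0.83), array([0.308689  , 0.29592207, 0.005     ])), (np.float64(0.61), array([0.50508159, 0.35241579, 0.005     ]))]
top 1 ((39.524269104003906, 41.96477127075195), (40.346534729003906, 41.07394027709961), 32.91117477416992) [0.51441872 0.35338824 0.011     ]
[(np.float64(0.93), array([0.30949094, 0.28194331, 0.005     ])), (np.float64(0.81), array([0.50828182, 0.34803144, 0.005     ])), (np.float64(0.74), array([0.55289743, 0.56464826, 0.005     ]))]
slide [-20.6 328.4  -3.3] ang None
```

View pics/sa.png

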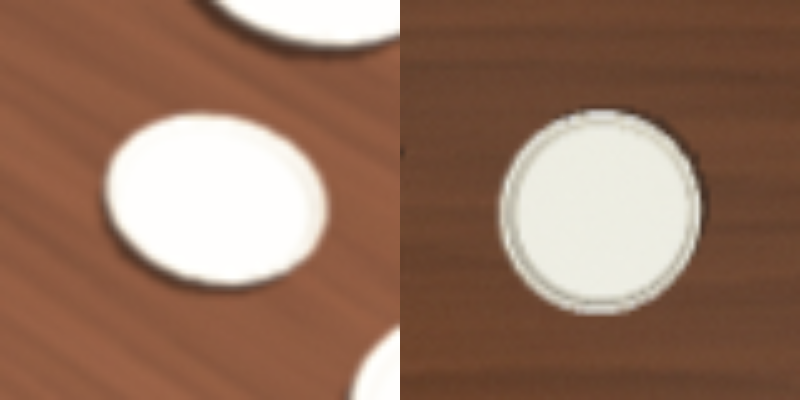

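The saucer shows round and flat at crop pixel (600,211) in the top view and (215,199) in the scene view, which puts it near (0.515, 0.354). I carry the candle there.

Call:
jog_arm([
  {"fingers": 1,"slide": [-1,15,0],"angular": [0,0,0]},
  {"fingers": 1,"slide": [-3,45,0],"angular": [0,0,0]},
  {"fingers": 1,"slide": [-5,83,0],"angular": [0,0,0]},
  {"fingers": 1,"slide": [-7,122,0],"angular": [0,0,0]},
  {"fingers": 1,"slide": [-9,161,0],"angular": [0,0,0]},
  {"fingers": 1,"slide": [-11,200,0],"angular": [0,0,0]},
  {"fingers": 1,"slide": [-13,239,0],"angular": [0,0,0]},
  {"fingers": 1,"slide": [-15,277,0],"angular": [0,0,0]},
  {"fingers": 1,"slide": [-17,310,0],"angular": [0,0,0]},
  {"fingers": 1,"slide": [-17.5,330,0],"angular": [0,0,0]},
])

```text
clock: 15.93
tcp_pos: [0.514, 0.3573, 0.147]
orientation: [-0.0, -0.11, 0.994, 0.0]
wrist_force: [0.9, -0.4, -2.0]
finger_gap: 0.0496
grip_force: 26.2
```

Call:
jog_arm([
  {"fingers": 1,"slide": [0,0,20],"angular": [0,0,0]},
  {"fingers": 1,"slide": [0,0,45],"angular": [0,0,0]},
  {"fingers": 1,"slide": [0,0,65],"angular": [0,0,0]},
  {"fingers": 1,"slide": [0,0,80],"angular": [0,0,0]},
  {"fingers": 1,"slide": [0,0,80],"angular": [0,0,0]},
  {"fingers": 1,"slide": [0,0,80],"angular": [0,0,0]},
])

```text
clock: 16.43
tcp_pos: [0.5142, 0.3535, 0.0663]
orientation: [-0.001, -0.109, 0.994, -0.0]
wrist_force: [-0.4, -0.3, -1.1]
finger_gap: 0.0496
grip_force: 26.2
```

```bash
python3 - <<'E'
from h import *
s=get_state();print(s["tcp_pos"],s["wrist_force"],s["finger_gap"],s["grip_force"])
for c in("top","scene"):
    p=read_camera(c)
    for n in("candle_center","saucer_in"): print(c,n,[(round(d["p"],2),np.round(d["point"],1),atz(p,d["point"],s["tcp_pos"][2]+.002 if n[0]=="c" else .005)) for d in tip_of(n,p)])
    if c=="scene":
        u=proj(p,[.515,.354,.03]).astype(int); cv2.imwrite("pics/s6.png",cv2.resize(p["color"][u[1]-45:u[1]+35,u[0]-40:u[0]+40,::-1],None,fx=6,fy=6,interpolation=cv2.INTER_CUBIC))
go([.515,.354,.029],C[2]+np.pi/2)
E
```

```text
[0.51420091 0.35347099 0.06634446] [-0.43307239 -0.3332113  -1.07397385] 0.049628851273071706 26.244504153728485
top candle_center [(0.67, array([305.3, 158.4]), array([0.6719614 , 0.05410251, 0.06834446])), (0.47, array([200.8, 214.7]), array([0.51534799, 0.35349482, 0.06834446]))]
top saucer_in [(0.93, array([205.4, 217.1]), array([0.51130624, 0.35188818, 0.005     ])), (0.75, array([225.4, 285.9]), array([0.30848494, 0.29340377, 0.005     ])), (0.57, array([133.9, 202.3]), array([0.55857259, 0.56500075, 0.005     ]))]
scene candle_center [(0.82, array([354.1, 262. ]), array([0.51633679, 0.35956081, 0.06834446]))]
scene saucer_in [(0.75, array([349. , 274.6]), array([0.51205462, 0.34901543, 0.005     ])), (0.65, array([411.9, 325.3]), array([0.54640904, 0.56450268, 0.005     ])), (0.63, array([373.8, 225.7]), array([0.29143168, 0.29321536, 0.005     ]))]
slide [ 1.1 -0.  39.8] ang [0.  0.1 0. ]
```

View pics/s6.png

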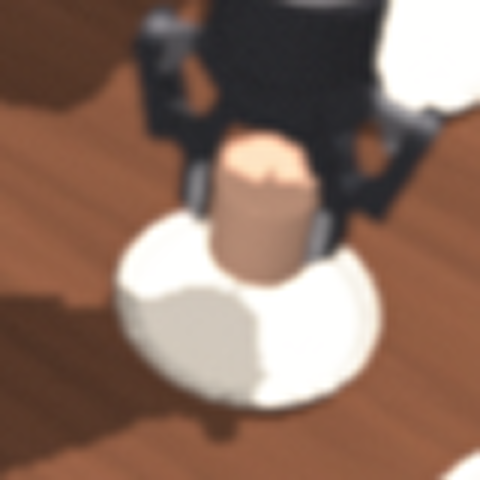

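The candle is upright between the fingers at (262,210), above the saucer centred near (250,305). I lower it slowly.

Call:
jog_arm([
  {"fingers": 1,"slide": [0,0,12],"angular": [0,0,0]},
  {"fingers": 1,"slide": [0,0,22],"angular": [0,0,0]},
  {"fingers": 1,"slide": [0,0,29],"angular": [0,0,0]},
  {"fingers": 1,"slide": [0,0,33],"angular": [0,0,0]},
  {"fingers": 1,"slide": [0,0,35],"angular": [0,0,0]},
  {"fingers": 1,"slide": [0,0,35],"angular": [0,0,0]},
  {"fingers": 1,"slide": [0,0,35],"angular": [0,0,0]},
])

```text
clock: 17.32
tcp_pos: [0.5152, 0.3539, 0.0325]
orientation: [0.0, -0.109, 0.994, 0.0]
wrist_force: [0.2, -1.0, 0.3]
finger_gap: 0.0495
grip_force: 26.2
```

Call:
jog_arm([
  {"fingers": 1,"slide": [0,0,1],"angular": [0,0,0]},
  {"fingers": 1,"slide": [0,0,1.5],"angular": [0,0,0]},
  {"fingers": 1,"slide": [0,0,1.5],"angular": [0,0,0]},
])

```text
clock: 17.57
tcp_pos: [0.5153, 0.354, 0.0312]
orientation: [0.0, -0.109, 0.994, 0.0]
wrist_force: [-0.3, 0.6, -0.6]
finger_gap: 0.0493
grip_force: 26.2
```

Call:
jog_arm([
  {"fingers": 1,"slide": [0,0,0.5],"angular": [0,0,0]},
  {"fingers": 1,"slide": [0,0,1],"angular": [0,0,0]},
  {"fingers": 1,"slide": [0,0,1.5],"angular": [0,0,0]},
  {"fingers": 1,"slide": [0,0,1.5],"angular": [0,0,0]},
  {"fingers": 1,"slide": [0,0,1.5],"angular": [0,0,0]},
])

```text
clock: 17.98
tcp_pos: [0.5151, 0.3539, 0.0294]
orientation: [-0.0, -0.109, 0.994, 0.0]
wrist_force: [-0.5, -0.1, -1.0]
finger_gap: 0.0495
grip_force: 26.2
```

Call:
jog_arm([
  {"fingers": 1,"slide": [0,0,0.5],"angular": [0,0,0]},
  {"fingers": 1,"slide": [0,0,1],"angular": [0,0,0]},
  {"fingers": 1,"slide": [0,0,1.5],"angular": [0,0,0]},
  {"fingers": 1,"slide": [0,0,1.5],"angular": [0,0,0]},
  {"fingers": 1,"slide": [0,0,1.5],"angular": [0,0,0]},
])

```text
clock: 18.4
tcp_pos: [0.5151, 0.3539, 0.0283]
orientation: [0.0, -0.109, 0.994, 0.0]
wrist_force: [-0.9, -0.6, 3.4]
finger_gap: 0.0496
grip_force: 26.5
```

Contact: the force went from -1 to +3.4 N. I release and retreat upward.

Call:
jog_arm([
  {"fingers": 0.35,"slide": [0,0,0],"angular": [0,0,0]},
  {"fingers": 0.25,"slide": [0,0,0],"angular": [0,0,0]},
  {"fingers": 0.2,"slide": [0,0,0],"angular": [0,0,0]},
  {"fingers": 0.2,"slide": [0,0,0],"angular": [0,0,0]},
  {"fingers": 0.2,"slide": [0,0,-5],"angular": [0,0,0]},
  {"fingers": 0.2,"slide": [0,0,-20],"angular": [0,0,0]},
  {"fingers": 0.2,"slide": [0,0,-50],"angular": [0,0,0]},
  {"fingers": 0.2,"slide": [0,0,-90],"angular": [0,0,0]},
  {"fingers": 0.2,"slide": [0,0,-130],"angular": [0,0,0]},
  {"fingers": 0.2,"slide": [100,0,-150],"angular": [0,0,0]},
])

```text
clock: 19.23
tcp_pos: [0.4868, 0.3493, 0.1756]
orientation: [0.011, -0.108, 0.994, 0.004]
wrist_force: [3.4, 1.4, 1.7]
finger_gap: 0.0683
grip_force: 0.0
```

Call:
jog_arm([
  {"fingers": 0.2,"slide": [40,0,0],"angular": [0,0,0]},
  {"fingers": 0.2,"slide": [70,0,0],"angular": [0,0,0]},
  {"fingers": 0.2,"slide": [70,0,0],"angular": [0,0,0]},
  {"fingers": 0.2,"slide": [70,0,0],"angular": [0,0,0]},
])

```text
clock: 19.57
tcp_pos: [0.4055, 0.3297, 0.1669]
orientation: [0.0, -0.11, 0.994, 0.0]
wrist_force: [0.5, 1.0, -0.6]
finger_gap: 0.0685
grip_force: 0.0
```

```bash
python3 - <<'E'
from h import *
s=get_state();print(s["tcp_pos"],s["wrist_force"],s["finger_gap"])
a=[]
for c in("top","scene"):
    p=read_camera(c)
    for n,z in(("candle_center",.03),("saucer_in",.005),("lid_bar",.24)): print(c,n,[(round(d["p"],2),atz(p,d["point"],z)) for d in tip_of(n,p)[:3]])
    u=proj(p,[.54,.18,.03]).astype(int); a.append(cv2.resize(p["color"][u[1]-90:u[1]+90,u[0]-120:u[0]+120,::-1],(400,300),interpolation=cv2.INTER_CUBIC))
cv2.imwrite("pics/f.png",np.hstack(a))
E
```

```text
[0.4054598  0.3296727  0.16687788] [ 0.54656056  0.97320327 -0.58343615] 0.06852873087733556
top candle_center [(0.54, array([0.51511911, 0.34910675, 0.03      ]))]
top saucer_in [(0.94, array([0.5514148 , 0.56523101, 0.005     ])), (0.91, array([0.30500404, 0.293713  , 0.005     ])), (0.75, array([0.50575403, 0.33764273, 0.005     ]))]
top lid_bar [(0.87, array([0.7134399 , 0.05669847, 0.24      ]))]
scene candle_center [(0.7, array([0.51756082, 0.36346672, 0.03      ]))]
scene saucer_in [(0.91, array([0.51054133, 0.35238371, 0.005     ])), (0.81, array([0.54718856, 0.56633537, 0.005     ])), (0.57, array([0.31087944, 0.2961989 , 0.005     ]))]
scene lid_bar [(0.81, array([0.71636101, 0.06017222, 0.24      ])), (0.47, array([0.76265558, 0.2077387 , 0.24      ]))]
```

View pics/f.png

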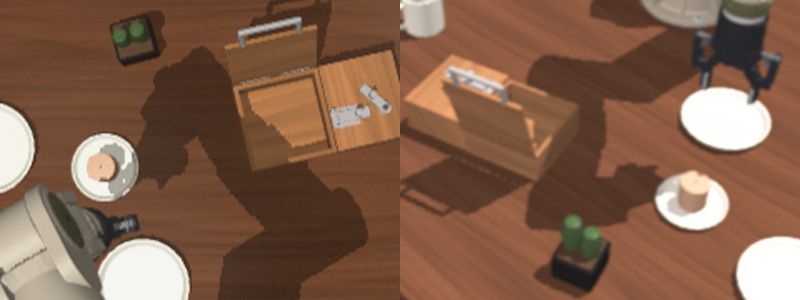

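The candle stands upright in the middle of the saucer: top view (101,166) on a saucer at (105,167). The lid is open, the bolt back and the keeper aside at (375,98). The gripper is clear, so I hand in.

```bash
python3 -c "
from workcell import *
print(hand_in())"
```

```text
the job is handed in; nothing more can be done
None
```

I handed the job in at about 20 s of the 72 s allowed (no verdict was returned). In the last pictures the candle stood upright in the middle of the small saucer, the chest was unlatched with its lid open, the gripper was clear, and I saw no sign that the mug or cactus had moved.

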